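# Set the height stop with the setting block

## Robot

A 6-joint arm with a two-finger parallel gripper is mounted at the origin on a cart in front of the work surface, level with it; the furniture and walls round the work are solid. World frame = base frame: x ahead of the robot, y to its left, z up, the work surface at z = 0. Lengths are in m, angles in rad, forces in N, time in s.
With the tool pointing down it reaches from about 0.425 to 0.95 m from the base axis. Payload 3.5 kg.
Tool frame: the origin (TCP) lies at the very end of the fingers, on their centre line; the grasp point (between the pads) lies ctrl.tcp_to_grasp behind it (ctrl.tcp_to_grasp is the distance from the TCP to the grasp point, in m); z points along the fingers, y is the line along which they close (so a half turn about z gives the same grasp; the last joint's range is limited). The gripper opens to 85 mm and grips with 20 to 120 N. Pads are 22 mm wide; open, the fingers measure 114 mm over their backs; the gripper's body (76 mm by 85 mm) begins 54 mm behind the grasp point. The pads swing forward as they close: fully open they stand 13 mm farther back than shut.
Start: joints at [1.081, 0.286, 1.577, -0, 1.279, -0.15], TCP at [0.225, 0.636, 0.231] pointing down, gripper open.
Joint ranges: [-2.77, 2.77], [-0.9, 2.22], [0.21, 2.48], [-1.53, 4.67], [0.24, 2.81], [-2.84, 2.84]. Speed limits (rad/s): [2.79, 2.79, 3.14, 3.14, 3.14, 3.14].

## Interface

Orientations are given as a unit quaternion [x, y, z, w].
In Python, from plant import ctrl gives the robot as it stands.
- The arm moves only by the shell command python3 -m inch 'ROWS' [FORCE]. ROWS is JSON, a list of rows, each an object with "slide": the shift along the tool's x, y, z in cm, a list of three; "turn": the turn about the tool's z in rad; "grip": the finger opening in cm, from 0 to 8.54. A call has 1 to 20 rows; each row is the pose to reach, as a shift and turn from the pose commanded when the call began, along the tool's axes at that moment; what a row does not reach only later rows make up. A row lasts 1/10 s, in which the tool goes at most 50 mm and 8.59 degrees, less where a joint would pass 70% of its speed; a pose out of reach is approached as far as the arm can. A call with a gripper value outside its range is refused whole. The fingers move at their own pace and stop on an object; FORCE is the grip in N (left out, the last holds). Time passes only in rows, so rows that repeat a pose let the fingers close. It gives the time, the measured TCP pose, the force, the opening and the grip force at its end, in the units of the state.
- ctrl.get_state(): the state, without advancing time (a new reading comes with each control period).
- ctrl.read_camera(name): name is "side" or "top" or "wrist"; returns (picture, depth): 384x512x3 uint8, red, green, blue; 384x512 float32, m along the optical axis (not along the pixel's ray), 0 where there is no reading.
- ctrl.camera_info(name): a dict with "K" (3x3 intrinsics, pixels), "camera_from_world" (4x4, takes a point from world to camera coordinates); the wrist camera has in their place "T_tool_cam" (4x4, takes a point from camera to tool coordinates, whose origin is the TCP and whose axes are the flange's). Camera axes: x right, y down, z forward; pixel columns grow to the right and rows downward; lengths in m; the calibration is good to about 2 mm. A picture is of the moment at which its call begins: read the wrist's pose just before it. camera_info takes no time and is no camera call.
- ctrl.sign_off(): hands the job in; it is judged then, once.
The state is a dict: "time": time; "qpos": joint angles; "dq": joint speeds; "joint_efforts": joint torques, N m; "eef_pos": TCP position; "tcp_rot": TCP orientation; "contact_force": force on the tool from outside, world axes, zero at the start; "wrist_torque": the same for the moment, N m; "opening": opening from 0.0 (shut) to 1.0 (fully open); "finger_force": force on a finger pad.
Only numpy, scipy, OpenCV 4.12 (cv2) and the standard library are available. Lean on these libraries where they do the work, as an engineer would, in place of code of your own. Each camera call takes 0.05 s, during which the arm holds its last target. There are 200 camera calls.

## Task

Set the height stop on the bench: slide the thicker of the two setting blocks under the stop's nose, flat on the bench, then turn the driver that stands in the stop screw clockwise until the spring nose comes down onto the block and is pushed in a few millimetres, but not all the way. Leave the block there under the nose, let go of everything, and leave the thinner block where it lies.

Things in the scene. Friction and masses are not known exactly. Their poses are not given: they have to be found in the camera images.
- stop: Grey stop fixed to the bench: column with an arm (36 wide, 46 to 62 mm up) reaching to the robot. Origin: on the bench below the nose; +x to the column (face 40 mm off), z up; open at -x. On the axis above the origin a stubby driver stands in the screw: black bar handle 46 long, 18 thick, 76 to 112 mm up; it turns without rising or sinking. Below the arm, on that axis, the nose: a 9 mm steel pin.
- stop_screw (a joint): Angle of screw and driver, rad, clockwise from above, 0 to 2.25 (end stops); starts at 0.5 to 0.8. Yaw of the handle's long axis from the stop's x axis: 1.2 - value (anticlockwise +). Nose tip is 40 mm - 10 mm x value above the bench: meets the 24 mm block at 1.6, then is pushed in against a spring 10 mm per rad, 7 mm at most. Friction 0.12 N m; stays where left.
- thick_block_grip (a point): Thicker setting block: loose aluminium bar 124 x 36 mm, 24 mm thick, 0.2 kg, with an upright dark grip post near one end (22 mm along the bar, 14 across, top 66 mm up; pinch it across the 14). Point: in the post, 50 mm above the underside. x along the bar, which runs from 20 mm behind to 115 ahead (last 11 mm a step 5 mm lower, so the full-height top ends 104 ahead); z up.
- thin_block_grip (a point): Thinner setting block, not to be used: the same shape but 12 mm thick, the post's top 54 mm up. Point: in the post, 38 mm above the underside. x along the bar, z up.
Things that resemble listed ones, but are neither listed nor needed, are in the scene too. Leave any orange or pink look-alike of the part that bears thick_block_grip alone.

How it is judged:
On the way:
1. the thicker block lies on the bench under the nose, the nose still clear above it (x of stop in the frame of thick_block_grip between 0.05 and 0.104 m and y of stop in the frame of thick_block_grip between -0.018 and 0.018 m and height (world z) of thick_block_grip below 0.054 m and value of joint stop_screw below 1.55 rad), for 0.2 s.
At the end, for the whole second after the job is handed in: The thicker block lies flat on the bench (tilt under 0.1 rad) with the nose's axis over its full-height top (50 to 104 mm ahead of the post, within 18 mm of its centre line), and the screw stands between 1.6 and 2.15 rad: the nose rests on the block, pushed in by up to 5.5 mm of its 7 mm (x of stop in the frame of thick_block_grip between 0.05 and 0.104 m and y of stop in the frame of thick_block_grip between -0.018 and 0.018 m and height (world z) of thick_block_grip below 0.054 m and angle between thick_block_grip's own z axis and vertical below 0.1 rad and value of joint stop_screw between 1.6 and 2.15 rad); the robot touches nothing.
It fails at once if the thinner block is shifted by more than 30 mm (distance of thin_block_grip from where it was at the start of the episode above 0.03 m).
It also fails if it takes over 51 s, if anything falls off the work surface, if the arm or the gripper's body presses on something with over 40 N, if the wrist force passes 120 N, or if a joint passes its speed limit or range.

## Working session

There is one attempt and no reset: what is moved stays moved. The work goes in short steps, Python scripts to look and compute and a shell command to move; the robot and the scene stay as the last step left them, time stands still between calls to the robot, and variables do not carry over. Pictures are saved under pics/ and viewed, at most 10 in all, crops included, and the job is handed in when it is done.

```bash
mkdir -p pics
cat > h.py <<'E'
import numpy as np, cv2
from plant import ctrl
from scipy.spatial.transform import Rotation as R
def cam(n):
    s=ctrl.get_state(); i=ctrl.camera_info(n); im,d=ctrl.read_camera(n)
    if n=='wrist':
        T=np.eye(4);T[:3,:3]=R.from_quat(s['tcp_rot']).as_matrix();T[:3,3]=s['eef_pos'];T=T@np.array(i['T_tool_cam'])
    else: T=np.linalg.inv(np.array(i['camera_from_world']))
    return im,d,np.array(i['K']),T
def save(n,f):
    im,d,K,T=cam(n); np.savez(''+f+'.npz',im=im,d=d,K=K,T=T)
    cv2.imwrite('pics/'+f+'.png',im[:,:,::-1])
def load(f):
    z=np.load(''+f+'.npz'); return z['im'],z['d'],z['K'],z['T']
def cloud(f):
    im,d,K,T=load(f); v,u=np.mgrid[:d.shape[0],:d.shape[1]]
    P=np.stack([(u-K[0,2])/K[0,0]*d,(v-K[1,2])/K[1,1]*d,d,np.ones_like(d)],-1)@T.T
    P=P[...,:3].copy(); P[d==0]=np.nan; return im,P
def tool():
    s=ctrl.get_state(); return np.array(s['eef_pos']),R.from_quat(s['tcp_rot']).as_matrix()
E
python3 - <<'E'
from h import *
save('top','t0');save('side','s0')
a=cv2.imread('pics/t0.png');cv2.imwrite('pics/t0b.png',cv2.resize(a,(800,600),interpolation=cv2.INTER_CUBIC))
s=ctrl.get_state();print(s,ctrl.tcp_to_grasp); print(tool()[1].round(2))
E
```

```text
{'time': 0.1, 'qpos': array([ 1.08098695e+00,  2.87080623e-01,  1.57805559e+00,  9.38431025e-06,
        1.27856653e+00, -1.50016921e-01]), 'dq': array([-0.00127323, -0.00113406, -0.00449509,  0.00044241, -0.0019009 ,
        0.00165448]), 'joint_efforts': array([ 2.97843999e-04, -4.07295656e+01, -2.93699133e+01, -2.06222621e-04,
        3.43245854e-03,  5.33102181e-06]), 'eef_pos': array([0.22466923, 0.63588171, 0.23006959]), 'tcp_rot': array([ 1.69081315e-01,  9.85601540e-01, -1.00010004e-03, -3.36058041e-04]), 'contact_force': array([1.30516432, 0.62764715, 0.71089044]), 'wrist_torque': array([ 0.0005403 , -0.03505417,  0.04727271]), 'finger_force': 0.0, 'opening': 0.9997223810906699} 0.0187
[[-0.94  0.33 -0.  ]
 [ 0.33  0.94 -0.  ]
 [ 0.   -0.   -1.  ]]
```

View pics/t0b.png

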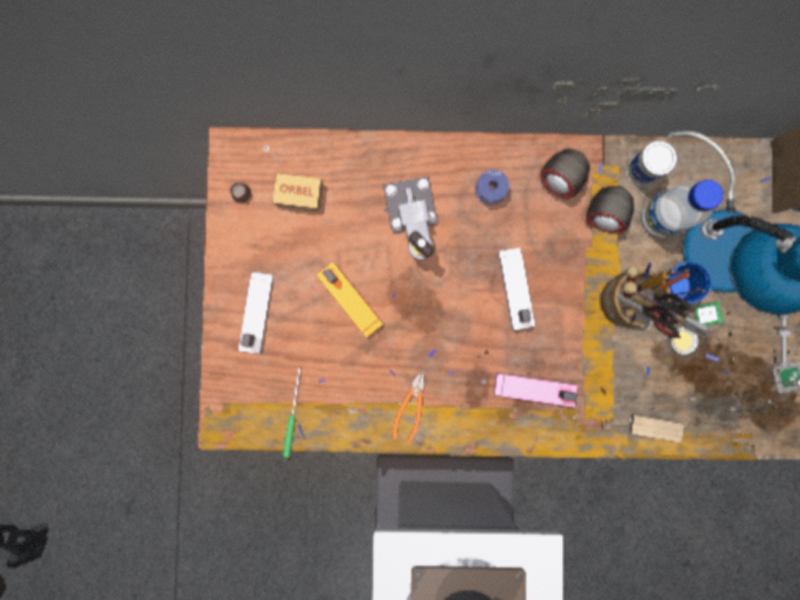

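View pics/s0.png

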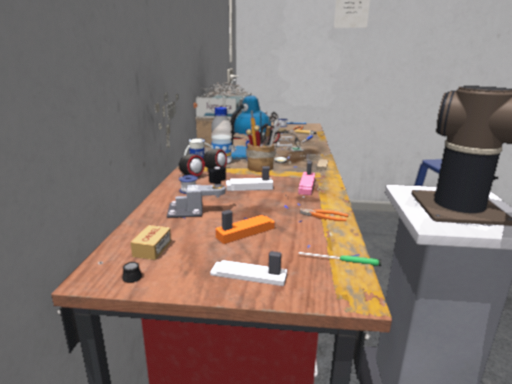

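The top view (800x600) shows a white bar with its post at (247,340), another white bar with its post at (523,315), an orange look-alike at (350,300), a pink one at (537,390), and the stop with its driver at (420,243). The two white bars are the candidates for thick and thin, so depth decides.

Run:
```python
from h import *
im,P=cloud('t0')
k=.64
hsv=cv2.cvtColor(im,cv2.COLOR_RGB2HSV)
for name,(u0,u1,v0,v1) in dict(L=(230,280,265,360),Rr=(490,545,240,335)).items():
    sl=np.s_[int(v0*k):int(v1*k),int(u0*k):int(u1*k)]
    p=P[sl].reshape(-1,3);h=hsv[sl].reshape(-1,3)
    w=(h[:,2]>170)&(h[:,1]<50); b=(h[:,2]<90)&(h[:,1]<120)
    hi=p[:,2]>.035
    c,sz,a=cv2.minAreaRect((p[w|hi][:,:2]*1000).astype(np.float32))
    print(name,w.sum(),'top z',np.nanmedian(p[w,2]),'rect',c,sz,a,'post',p[hi].mean(0),hi.sum(),'max',np.nanpercentile(p[:,2],99.5))
sl=np.s_[int(170*k):int(270*k),int(375*k):int(445*k)]
p=P[sl].reshape(-1,3);
for lo,hi_ in((.003,.04),(.04,.07),(.09,.13)):
    q=p[(p[:,2]>lo)&(p[:,2]<hi_)]
    if len(q)>4: print(lo,len(q),q.mean(0),cv2.minAreaRect((q[:,:2]*1000).astype(np.float32)))
a=cv2.imread('pics/t0.png');b=cv2.imread('pics/s0.png')
x=cv2.resize(a[100:250,140:360],(800,545),interpolation=cv2.INTER_CUBIC)
y=np.hstack([cv2.resize(b[240:300,200:300],(400,240),interpolation=cv2.INTER_CUBIC),cv2.resize(b[160:220,160:260+20][:,:100],(400,240),interpolation=cv2.INTER_CUBIC)])
y2=cv2.resize(b[160:200,210:290],(800,400),interpolation=cv2.INTER_CUBIC)[:350]
cv2.imwrite('pics/c1.png',np.vstack([y,y2]));cv2.imwrite('pics/c2.png',x)
```

```text
L 649 top z 0.011719596735180637 rect (517.1283569335938, 374.4570007324219) (36.770362854003906, 138.6681671142578) 74.39274597167969 post [0.46626941 0.3698159  0.05076881] 57 max 0.053831313662086974
Rr 690 top z 0.02377145845914519 rect (564.5460205078125, -78.13185119628906) (139.04441833496094, 42.0977783203125) 11.0352783203125 post [ 0.51514427 -0.08283923  0.06082409] 62 max 0.06680604164746146
0.003 746 [0.70716789 0.10879422 0.00921669] ((681.8048095703125, 107.94842529296875), (170.85240173339844, 115.92697143554688), 1.139769434928894)
0.04 433 [0.66446152 0.09825458 0.06105359] ((664.2935791015625, 97.29693603515625), (121.93524169921875, 46.04948043823242), 12.659399032592773)
0.09 148 [0.62282234 0.08883673 0.10954695] ((623.9580078125, 88.37532043457031), (45.25499725341797, 18.376754760742188), 48.03990936279297)
```

View pics/c1.png

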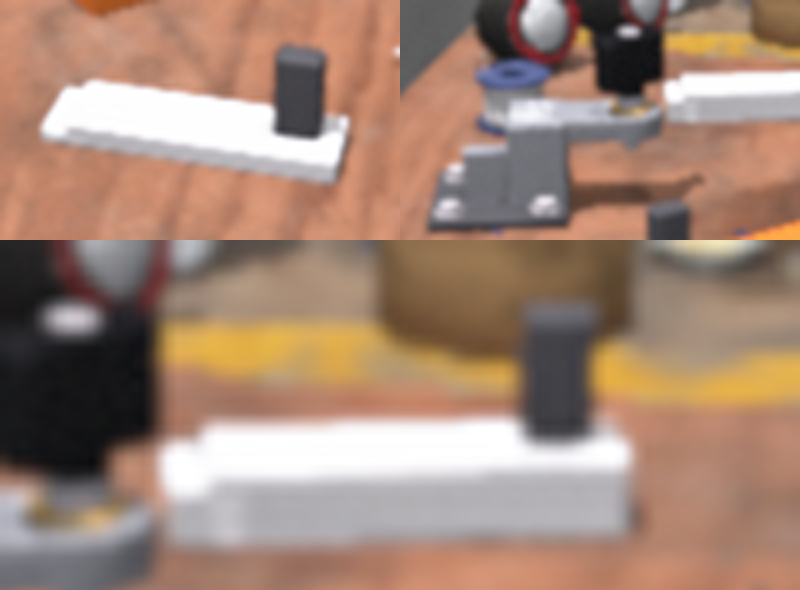

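View pics/c2.png

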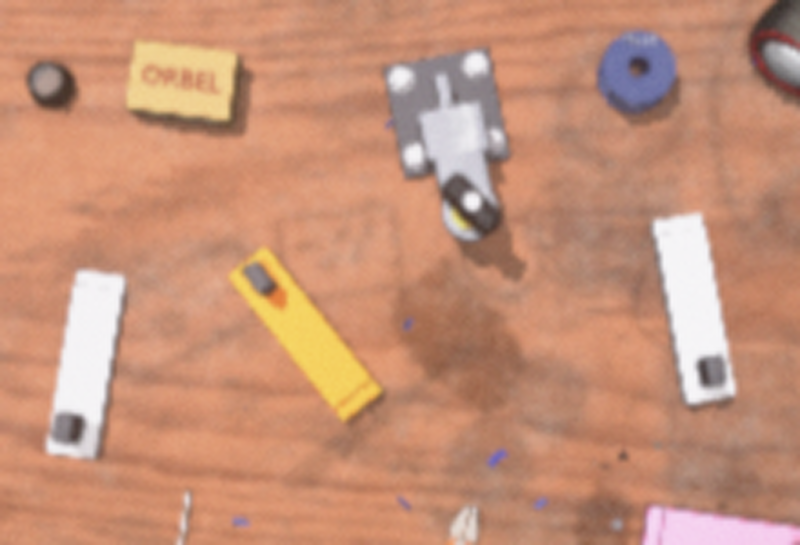

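Top-surface depth settles which is which. The right white bar (517,290) tops out at 23.8 mm, so it is the thick block, with its post at about (0.515, -0.083). The left white bar (256,313) tops out at 11.7 mm, so it is the thin one and stays put. The orange and pink bars are decoys. The enlarged crops agree. The stop axis is at about (0.623, 0.089), yaw about 12.7°, handle yaw about 48°, so the screw is near 0.58.

```bash
cat >> h.py <<'E'
def go(p,yaw_y):
    t,M=tool(); c=np.arctan2(M[1,1],M[0,1]); print('slide cm',(M.T@(np.array(p)-t)*100).round(2),'turn',round(-(yaw_y-c),3))
E
python3 - <<'E'
from h import *
go([.40,.3,.23],1.763);go([.515,-.083,.20],1.763)
E
```

```text
slide cm [-27.73 -25.82   0.05] turn -0.532
slide cm [-51.33 -58.09   3.11] turn -0.532
```

```bash
python3 -m inch '[{"slide":[-27,-26,0],"turn":-0.2,"grip":8.5},{"slide":[-27,-26,0],"turn":-0.3,"grip":8.5},{"slide":[-27,-26,0],"turn":-0.53,"grip":8.5},{"slide":[-27,-26,0],"turn":-0.53,"grip":8.5},{"slide":[-27,-26,0],"turn":-0.53,"grip":8.5},{"slide":[-27,-26,0],"turn":-0.53,"grip":8.5},{"slide":[-27,-26,0],"turn":-0.53,"grip":8.5},{"slide":[-51.3,-58.1,3],"turn":-0.53,"grip":8.5},{"slide":[-51.3,-58.1,3],"turn":-0.53,"grip":8.5},{"slide":[-51.3,-58.1,3],"turn":-0.53,"grip":8.5},{"slide":[-51.3,-58.1,3],"turn":-0.53,"grip":8.5},{"slide":[-51.3,-58.1,3],"turn":-0.53,"grip":8.5},{"slide":[-51.3,-58.1,3],"turn":-0.53,"grip":8.5},{"slide":[-51.3,-58.1,3],"turn":-0.53,"grip":8.5},{"slide":[-51.3,-58.1,3],"turn":-0.53,"grip":8.5},{"slide":[-51.3,-58.1,3],"turn":-0.53,"grip":8.5},{"slide":[-51.3,-58.1,3],"turn":-0.53,"grip":8.5},{"slide":[-51.3,-58.1,3],"turn":-0.53,"grip":8.5},{"slide":[-51.3,-58.1,3],"turn":-0.53,"grip":8.5},{"slide":[-51.3,-58.1,3],"turn":-0.53,"grip":8.5}]' 60
python3 - <<'E'
from h import *
save('wrist','w1')
im,P=cloud('w1');p=P.reshape(-1,3)
near=np.hypot(p[:,0]-.55,p[:,1]+.078)<.1
q=p[near&(p[:,2]>.018)&(p[:,2]<.03)]; print('top',len(q),q.mean(0),cv2.minAreaRect((q[:,:2]*1000).astype(np.float32)))
q=p[near&(p[:,2]>.061)&(p[:,2]<.072)]; print('post',len(q),q.mean(0),cv2.minAreaRect((q[:,:2]*1000).astype(np.float32)))
E
```

```text
time: 2.1
eef_pos: [0.5146, -0.0811, 0.2013]
tcp_rot: [-0.096, 0.995, 0.0, -0.0]
contact_force: [-0.1, -1.0, 0.4]
opening: 0.995
finger_force: 0.0
top 3332 [ 0.5615257  -0.07360175  0.02477147] ((562.1340942382812, -73.57691955566406), (134.49615478515625, 35.976707458496094), 10.89433765411377)
post 336 [ 0.51520229 -0.08263553  0.06601765] ((515.5263061523438, -82.66209411621094), (21.280508041381836, 13.20296573638916), 11.205840110778809)
```

View pics/w1.png

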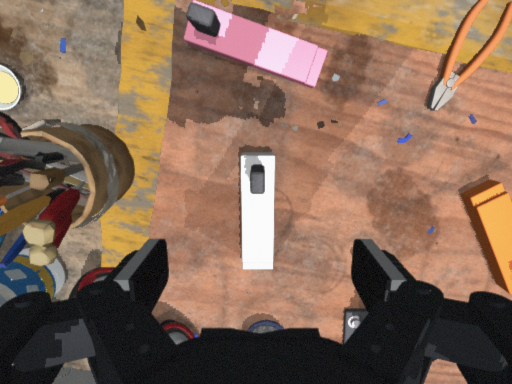

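The wrist view shows the thick white bar with its post at (258,178). It measures (0.5153, -0.0826), 21x13 mm, top at 66 mm, yaw 11°, all matching the description. Next: descend, grip, lift 4 mm.

Run:
```python
from h import *
go([.5153,-.0826,.033],np.radians(101))
```

```text
slide cm [-0.03 -0.16 16.84] turn 0.0
```

```bash
python3 -m inch '[{"slide":[0,-0.16,4],"turn":0,"grip":8.5},{"slide":[0,-0.16,8],"turn":0,"grip":8.5},{"slide":[0,-0.16,12],"turn":0,"grip":7},{"slide":[0,-0.16,15],"turn":0,"grip":5},{"slide":[0,-0.16,16.8],"turn":0,"grip":4},{"slide":[0,-0.16,16.8],"turn":0,"grip":3},{"slide":[0,-0.16,16.8],"turn":0,"grip":1},{"slide":[0,-0.16,16.8],"turn":0,"grip":0.5},{"slide":[0,-0.16,16.8],"turn":0,"grip":0.5},{"slide":[0,-0.16,16.8],"turn":0,"grip":0.5},{"slide":[0,-0.16,16.8],"turn":0,"grip":0.5},{"slide":[0,-0.16,16.8],"turn":0,"grip":0.5},{"slide":[0,-0.16,16.8],"turn":0,"grip":0.5},{"slide":[0,-0.16,16.4],"turn":0,"grip":0.5},{"slide":[0,-0.16,16.4],"turn":0,"grip":0.5}]' 60
python3 - <<'E'
from h import *
y=np.radians(12.7);o=np.array([.623,.0887]);d=np.array([np.cos(y),np.sin(y)])
for b in(.12,.085):go([*(o-b*d),.0373],y+np.pi/2)
E
```

```text
time: 3.65
eef_pos: [0.5153, -0.084, 0.0373]
tcp_rot: [-0.095, 0.995, -0.0, 0.0]
contact_force: [-0.1, -0.9, -2.5]
opening: 0.153
finger_force: 60.4
slide cm [-1.85 14.55 -0.  ] turn -0.031
slide cm [-5.35 14.66 -0.  ] turn -0.031
```

```bash
python3 -m inch '[{"slide":[-0.5,2,0],"turn":0,"grip":0.5},{"slide":[-0.8,4,0],"turn":0,"grip":0.5},{"slide":[-1,6,0],"turn":-0.01,"grip":0.5},{"slide":[-1.3,8,0],"turn":-0.02,"grip":0.5},{"slide":[-1.6,10,0],"turn":-0.03,"grip":0.5},{"slide":[-1.8,12,0],"turn":-0.03,"grip":0.5},{"slide":[-1.85,14,0],"turn":-0.03,"grip":0.5},{"slide":[-1.85,14.55,0],"turn":-0.03,"grip":0.5},{"slide":[-2.8,14.6,0],"turn":-0.03,"grip":0.5},{"slide":[-3.8,14.6,0],"turn":-0.03,"grip":0.5},{"slide":[-4.8,14.65,0],"turn":-0.03,"grip":0.5},{"slide":[-5.35,14.66,0],"turn":-0.03,"grip":0.5},{"slide":[-5.35,14.66,0],"turn":-0.03,"grip":0.5},{"slide":[-5.35,14.66,0],"turn":-0.03,"grip":0.5}]'
python3 - <<'E'
from h import *
save('side','s2');save('top','t2')
a=cv2.imread('pics/s2.png')[140:260,150:310];b=cv2.imread('pics/t2.png')[110:230,190:350]
cv2.imwrite('pics/c3.png',np.hstack([cv2.resize(x,(400,300),interpolation=cv2.INTER_CUBIC) for x in(a,b)]))
E
```

```text
time: 5.05
eef_pos: [0.5401, 0.0699, 0.0371]
tcp_rot: [-0.11, 0.994, 0.0, -0.0]
contact_force: [-0.5, 0.6, -2.6]
opening: 0.155
finger_force: 60.4
```

View pics/c3.png

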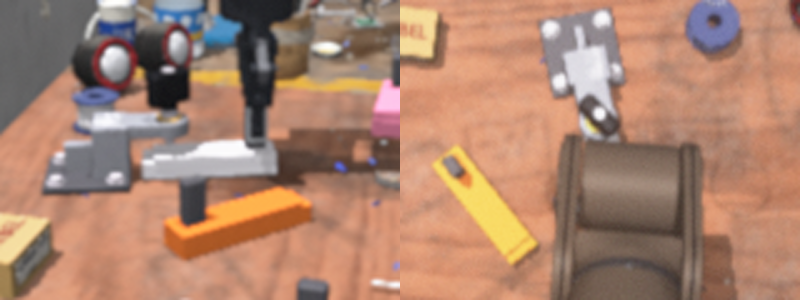

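The side crop shows the bar under the arm, nose clear above it, and the column ahead of it free. Lower, release, rise.

```bash
python3 -m inch '[{"slide":[0,0,0.2],"turn":0,"grip":0.5},{"slide":[0,0,0.4],"turn":0,"grip":0.5},{"slide":[0,0,0.42],"turn":0,"grip":0.5},{"slide":[0,0,0.42],"turn":0,"grip":3.5},{"slide":[0,0,0.42],"turn":0,"grip":5},{"slide":[0,0,0.4],"turn":0,"grip":5},{"slide":[0,0,0.4],"turn":0,"grip":5},{"slide":[0,0,-3],"turn":0,"grip":5},{"slide":[0,0,-7],"turn":0,"grip":5},{"slide":[0,0,-11],"turn":0,"grip":6},{"slide":[0,0,-16],"turn":0,"grip":7},{"slide":[0,0,-18],"turn":0,"grip":8},{"slide":[0,0,-18],"turn":0,"grip":8},{"slide":[0,0,-18],"turn":0,"grip":8}]'
python3 - <<'E'
from h import *
save('wrist','w2')
im,P=cloud('w2');p=P.reshape(-1,3)
def rect(n,c,r,lo,hi):
    q=p[(np.hypot(p[:,0]-c[0],p[:,1]-c[1])<r)&(p[:,2]>lo)&(p[:,2]<hi)]
    print(n,len(q),q.mean(0).round(4) if len(q) else '',cv2.minAreaRect((q[:,:2]*1000).astype(np.float32)) if len(q) else '')
rect('post',(.54,.07),.03,.06,.072)
rect('bar',(.55,.072),.06,.018,.03)
rect('handle',(.623,.0887),.04,.105,.12)
rect('arm',(.66,.098),.07,.055,.066)
E
```

```text
time: 6.55
eef_pos: [0.5398, 0.0702, 0.2169]
tcp_rot: [-0.11, 0.994, 0.0, -0.0]
contact_force: [-0.0, 0.1, -0.6]
opening: 0.937
finger_force: 0.0
post 304 [0.5396 0.0707 0.066 ] ((540.3849487304688, 70.94534301757812), (22.35638999938965, 12.878302574157715), 12.388602256774902)
bar 2080 [0.5655 0.0764 0.0251] ((564.501220703125, 76.22061157226562), (89.65576171875, 36.0333366394043), 12.678074836730957)
handle 911 [0.6217 0.0904 0.1119] ((623.9673461914062, 90.63375854492188), (45.27344512939453, 18.46762466430664), 46.94173812866211)
arm 1561 [0.6595 0.098  0.0628] ((652.0081787109375, 97.28178405761719), (96.3675765991211, 45.85074234008789), 12.02859115600586)
```

View pics/w2.png

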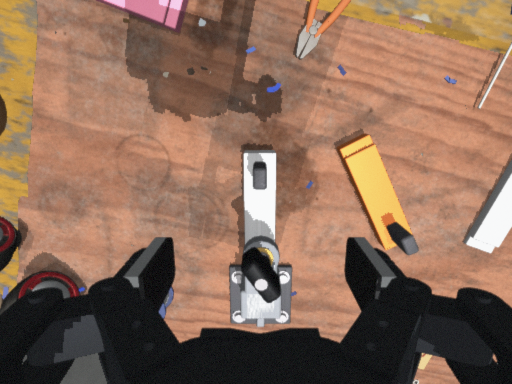

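The wrist view shows the block at (260,180) in line under the nose, about 86 mm ahead of the post and on the centre line, with the handle at (260,275). Now the driver.

Run:
```python
from h import *
go([.6237,.0900,.0765],np.radians(137.4))
```

```text
slide cm [-8.73  0.08 13.88] turn -0.607
```

```bash
python3 -m inch '[{"slide":[-3,0,0],"turn":-0.15,"grip":7},{"slide":[-6,0.1,0],"turn":-0.3,"grip":7},{"slide":[-8.7,0.1,0],"turn":-0.45,"grip":7},{"slide":[-8.7,0.1,0],"turn":-0.6,"grip":7},{"slide":[-8.7,0.1,3],"turn":-0.6,"grip":6},{"slide":[-8.7,0.1,6],"turn":-0.6,"grip":6},{"slide":[-8.7,0.1,9],"turn":-0.6,"grip":6},{"slide":[-8.7,0.1,12],"turn":-0.6,"grip":6},{"slide":[-8.7,0.1,13.8],"turn":-0.6,"grip":5},{"slide":[-8.7,0.1,13.8],"turn":-0.6,"grip":4},{"slide":[-8.7,0.1,13.8],"turn":-0.6,"grip":3},{"slide":[-8.7,0.1,13.8],"turn":-0.6,"grip":1},{"slide":[-8.7,0.1,13.8],"turn":-0.6,"grip":1},{"slide":[-8.7,0.1,13.8],"turn":-0.6,"grip":1},{"slide":[-8.7,0.1,13.8],"turn":-0.6,"grip":1},{"slide":[-8.7,0.1,13.8],"turn":-0.6,"grip":1}]' 60
python3 - <<'E'
from h import *
s=ctrl.get_state();print(s['qpos'].round(3),s['wrist_torque'])
E
```

```text
time: 8.2
eef_pos: [0.625, 0.0903, 0.0801]
tcp_rot: [-0.399, 0.917, -0.0, 0.0]
contact_force: [-1.5, 2.5, 0.3]
opening: 0.201
finger_force: 59.5
[-0.017  0.352  1.79   0.     0.999 -2.408] [0.11386911 0.17353157 0.05443762]
```

```bash
python3 -m inch '[{"slide":[0,0,0],"turn":0.1,"grip":1},{"slide":[0,0,0],"turn":0.2,"grip":1},{"slide":[0,0,0],"turn":0.3,"grip":1},{"slide":[0,0,0],"turn":0.4,"grip":1},{"slide":[0,0,0],"turn":0.5,"grip":1},{"slide":[0,0,0],"turn":0.6,"grip":1},{"slide":[0,0,0],"turn":0.7,"grip":1},{"slide":[0,0,0],"turn":0.8,"grip":1},{"slide":[0,0,0],"turn":0.9,"grip":1},{"slide":[0,0,0],"turn":1.0,"grip":1},{"slide":[0,0,0],"turn":1.1,"grip":1},{"slide":[0,0,0],"turn":1.2,"grip":1},{"slide":[0,0,0],"turn":1.29,"grip":1},{"slide":[0,0,0],"turn":1.29,"grip":1},{"slide":[0,0,0],"turn":1.29,"grip":1}]'
python3 - <<'E'
from h import *
s=ctrl.get_state();_,M=tool();print(s['qpos'].round(3),s['wrist_torque'],'val',1.2-(np.arctan2(M[1,1],M[0,1])-np.pi/2-np.radians(12.3)))
E
```

```text
time: 9.7
eef_pos: [0.6249, 0.0904, 0.08]
tcp_rot: [0.232, 0.973, 0.0, 0.0]
contact_force: [-1.4, 2.4, 2.5]
opening: 0.199
finger_force: 59.9
[-1.70e-02  3.52e-01  1.79e+00  1.00e-03  9.99e-01 -1.12e+00] [ 0.13164749  0.45737731 -0.14311811] val 1.883234757503943
```

The gripper reads about 1.88. Release, rise and check.

```bash
python3 -m inch '[{"slide":[0,0,0],"turn":0,"grip":3},{"slide":[0,0,0],"turn":0,"grip":5},{"slide":[0,0,0],"turn":0,"grip":6},{"slide":[0,0,0],"turn":0,"grip":7},{"slide":[0,0,0],"turn":0,"grip":7},{"slide":[0,0,-3],"turn":0,"grip":7},{"slide":[0,0,-7],"turn":0,"grip":8},{"slide":[0,0,-11],"turn":0,"grip":8},{"slide":[6,0,-14],"turn":0,"grip":8},{"slide":[8,0,-14],"turn":0,"grip":8},{"slide":[8,0,-14],"turn":0,"grip":8},{"slide":[8,0,-14],"turn":0,"grip":8}]'
python3 - <<'E'
from h import *
save('wrist','w3')
im,P=cloud('w3');p=P.reshape(-1,3)
def rect(n,c,r,lo,hi):
    q=p[(np.hypot(p[:,0]-c[0],p[:,1]-c[1])<r)&(p[:,2]>lo)&(p[:,2]<hi)]
    print(n,len(q),q.mean(0).round(4) if len(q) else '',cv2.minAreaRect((q[:,:2]*1000).astype(np.float32)) if len(q) else '')
rect('post',(.54,.07),.03,.06,.072)
rect('bar',(.55,.072),.06,.018,.03)
rect('handle',(.623,.0887),.04,.105,.12)
rect('arm',(.66,.098),.07,.055,.066)
E
```

```text
time: 10.9
eef_pos: [0.5534, 0.1266, 0.2197]
tcp_rot: [0.232, 0.973, 0.0, 0.001]
contact_force: [0.1, 0.1, -0.7]
opening: 0.938
finger_force: 0.0
post 310 [0.5399 0.072  0.0659] ((540.4270629882812, 71.05254364013672), (21.79402732849121, 14.263452529907227), 11.79938793182373)
bar 1994 [0.5671 0.0795 0.025 ] ((564.6375732421875, 76.45223236083984), (89.45954895019531, 36.64876937866211), 12.713098526000977)
handle 897 [0.6219 0.0925 0.1121] ((623.8287353515625, 91.38505554199219), (17.812667846679688, 44.99716567993164), 63.51107406616211)
arm 2258 [0.6586 0.102  0.0628] ((651.6414794921875, 97.34739685058594), (95.26715850830078, 46.64421844482422), 11.746381759643555)
```

View pics/w3.png

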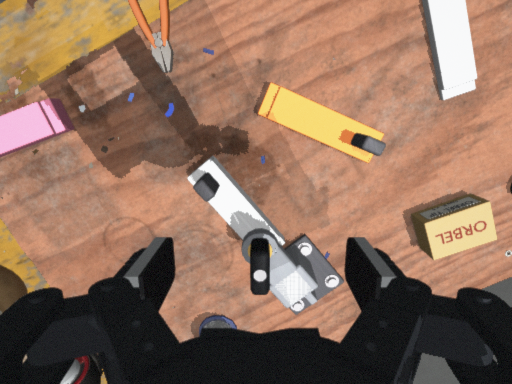

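The picture shows the block still in line under the nose at (235,215) and the handle turned, at (260,265). Handle yaw is -26.5°, so the screw is at about 1.88. The block hasn't moved and the gripper is clear.

```bash
python3 -c "
from plant import ctrl
print(ctrl.sign_off())"
```

```text
the job is handed in; nothing more can be done
None
```

The job is handed in (no verdict came back): the thick block lies flat under the nose, the screw stands at about 1.88 rad (nose pushed in about 2.8 mm), the gripper is clear, and the thin block was not touched.

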